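# Close the bench mill and hold its lid against the interlock

### The job

The bench mill has been cleaned and is to be test-run empty: take the mill's lid by its bar grip, set it on the mouth of the mill with its two lugs in the two slots, push it down against the spring until its flange is flush on the rim, and turn it clockwise a quarter turn against the return spring up to the stop. The mill runs only while the lid is held there, so finish still gripping the lid, keeping it pressed flush and turned against the stop; do not let go. Leave the other things on the bench where they are.

Things in the scene. Friction and masses are not known exactly. Their poses are not given: they have to be found in the camera images.
- lid_grip (a point): The mill's loose lid: round aluminium flange 91 mm wide, 6 mm thick, with a black upright bar grip on top (64 long, 14 thick, 38 mm tall). This point is in the bar on the lid's axis, 24 mm above the flange's top, 14 below the bar's top, 30 above the flange's underside, 45 above the lid's foot. x runs along the bar, y across it (grip it this way), z up. Turned half round it is the same.
- lid_foot (a point): Centre of the lid's underside, axes as lid_grip. Below the flange is a round skirt 60 mm across, 15 mm deep; at its foot two bayonet lugs stand out at opposite sides on the x axis, in line with the bar: 12 mm wide, 5.5 mm high, 76 mm over both. The lid starts standing on its skirt on the bench; 0.11 to 0.21 kg.
- mill_mouth (a point): Centre of the mouth of the bench mill, level with the top of its rim, z up. The mouth is a round hole 64 mm across with two key slots 18 mm wide at opposite sides on this x axis (82 mm over both). The lid goes in with its bar along this x axis, either way round, with 3 mm play across the slots and 2 mm radially. The rim is 6 mm thick, 100 mm across.
- mill: The bench mill, fixed: white motor base 116 mm across, steel bowl 98 mm across, grey rim 140 mm above the bench. Origin under its centre. Pushed flush, the lid's skirt is 15 mm deep and the lugs are 3.5 mm clear below the rim; it then turns clockwise (seen from above) 1.47 rad, 84 degrees, from the slots to the stop. Not pressed down, the turned lid rises 3.5 mm under the rim.
- mill_seat (a joint): Sprung seat ring in the mouth that carries the lid's skirt: 0 at rest, its top 5 mm below the rim's top, so that a lid set in the slots rests 5 mm deep, 10 mm above flush. Pushed down it grows to 0.010 m when the flange is flush on the rim; 3 N at rest rising to 6 N; the ring itself spins freely.
- mill_interlock (a joint): Spring-return interlock under the rim, pushed round by the lid's lugs: 0 at rest, growing clockwise seen from above to 1.35 rad at the stop. The lugs meet it after about 0.12 rad of free turn; 0.2 N m rising to 0.4 N m at the stop. Let go of, the lid is turned back by it and pops up.
- scale: Bystander, fixed: a flat white kitchen scale, 204 x 154 mm, 18 mm high; origin at the centre of its underside.
- jar: Bystander: an open glass jar 68 mm across, 92 mm tall, standing on the scale; origin at the centre of its underside.
- jar_cap: Bystander: the jar's flat metal screw cap, 60 mm across, 14 mm high; no bar on it. Origin at the centre of its underside.
- resin_bottle: Bystander: tall white bottle 70 mm across, 200 mm tall, towards the far edge; origin at the centre of its underside.
- hardener_bottle: Bystander: smaller white bottle 54 mm across, 135 mm tall, towards the far edge; origin at the centre of its underside.
- stir_stick: Bystander: flat wooden stirring stick 180 x 16 x 4 mm lying along y; origin at the centre of its underside.
- pencil: Bystander: flat carpenter's pencil 167 x 14 x 7 mm lying along y near the robot; origin under its middle.
- folding_rule: Bystander: folded wooden rule 238 x 30 x 16 mm at the left; origin at the centre of its underside.

How it is judged:
By the outcome, as a careful person would: the job done as asked, in the order asked, and still so for the second after the job is handed in, while the arm keeps its last pose, push and grip.
It also fails if it takes over 45 s, if anything falls off the work surface, if the arm or the gripper's body presses on something with over 40 N, if the wrist force passes 120 N, or if a joint passes its speed limit or range.

### The arm

A 6-joint arm with a two-finger parallel gripper is mounted at the origin on the work surface. World frame = base frame: x ahead of the robot, y to its left, z up, the work surface at z = 0. Lengths are in m, angles in degrees, forces in N, time in s.
With the tool pointing down it reaches from about 0.3 to 0.75 m from the base axis. Payload 8.5 kg.
Tool frame: the origin (TCP) lies at the very end of the fingers, on their centre line; the grasp point (between the pads) lies 19 mm behind it; z points along the fingers, y is the direction in which the jaws open and shut (so a half turn about z gives the same grasp; the last joint's range is limited). The gripper opens to 85 mm and grips with 20 to 120 N. Pads are 22 mm wide; open, the fingers measure 114 mm over their backs; the gripper's body (76 mm by 85 mm) begins 54 mm behind the grasp point. The pads swing forward as they close: fully open they stand 13 mm farther back than shut.
Start: joints at [51.32, 21.807, 74.336, -0, 83.858, -12.336], TCP at [0.244, 0.493, 0.231] pointing down, gripper open.
Joint ranges: [-178.18, 178.18], [-50.72, 133.34], [12.68, 142.11], [-81.47, 261.47], [9.98, 163.14], [-165.26, 165.26]. Speed limits (degrees/s): [136.94, 136.94, 180, 180, 180, 180].

### API

Orientations are given as a 3x3 rotation matrix whose columns are the frame's x, y, z axes.
In Python, from rig import env, vision, close_job, spotter gives the robot as it stands. The module is installed in compiled form; this text tells all that it offers.
- The arm moves only by the tool jog_arm, never from a script. Its argument "plan" is a list that holds one entry, the list of rows, each a list of 6 numbers: the shift along the tool's x, y, z in units of 40 mm (1.0 is 40 mm), then the turn, a rotation vector about the tool's x, y, z in units of 0.15 rad (1.0 is 0.15 rad). A call has 1 to 10 rows; each row shifts and turns the commanded pose from where the row before left it, along the tool's axes as they then stand; what a row does not reach is not made up. A row lasts 1/10 s, in which the tool goes at most 50 mm and 8.59 degrees, less where a joint would pass 70% of its speed; a pose out of reach is approached as far as the arm can. A call with a number of a shift or a turn outside -1 to 1 is refused whole. A call with a gripper value outside its range is refused whole. "grip" is the opening, from -1 (shut) to 1 (fully open), set as the call begins (left out, the last holds). The fingers move at their own pace and stop on an object; "squeeze" is the grip in N (left out, the last holds). Time passes only in rows, so rows that do not move let the fingers close. It gives the time, the measured TCP pose, the force and the opening at its end, in the units of the state.
- env.observe(): the state, without advancing time (a new reading comes with each control period).
- vision.get_image(name): name is "scene" or "top" or "wrist"; returns (picture, depth): 420x560x3 uint8, red, green, blue; 420x560 float32, m along the optical axis (not along the pixel's ray), 0 where there is no reading.
- vision.camera_info(name): a dict with "fx", "fy", "cx", "cy" (pixels), "k1" (the pictures are not rectified: a ray, as slopes to the right and down, at radius r is drawn at 1 + k1 r^2 times it, then the intrinsics apply), "rvec" (rotation vector, rad) and "tvec" (3), from world to camera coordinates, as OpenCV has them. Camera axes: x right, y down, z forward; pixel columns grow to the right and rows downward; lengths in m; the calibration is good to about 2 mm. A picture is of the moment at which its call begins: read the wrist's pose just before it. camera_info takes no time and is no camera call; for the wrist camera it gives the pose at the moment of the call.
- close_job(): hands the job in, once; it reports no verdict.
Trained networks look in the newest picture that a camera, given by its name, has taken for a name from the list of things; names that differ only in an ending like _2 or _b are one class to them, and where a whole thing is asked for, a point or a joint stands for the part that bears it (a point fixed in the world has none). Each returns a list of dicts, best first, with "score" (0 to 1); they miss things now and then, are a little off and sometimes report something else, mostly with a low value. They report only what shows in the picture. A call takes as long as a camera call.
- spotter.trace(camera, query): "pixels" (420x560 bool, what is visible of it) and "rect" ([left, top, right, bottom] in pixels, round what is visible of it).
The state is a dict: "time_s": time; "q": joint angles; "qvel": joint speeds; "joint_efforts": joint torques, N m; "position": TCP position; "tool_rot": TCP orientation; "ft_force": force on the tool from outside, world axes, zero at the start; "wrist_torque": the same for the moment, N m; "grip_width": finger opening in m.
Only numpy, scipy, OpenCV 4.12 (cv2) and the standard library are available. Lean on these libraries where they do the work, as an engineer would, in place of code of your own. Each camera call takes 0.05 s, during which the arm holds its last target.

## Working session

There is one attempt and no reset: what is moved stays moved. The work goes in short steps, Python scripts to look and compute and a tool call to move; the robot and the scene stay as the last step left them, time stands still between calls to the robot, and variables do not carry over. Pictures are saved under pics/ and viewed, and the job is handed in when it is done.

Besides the shell and the picture viewer there is one more tool, called after "Request:" in YAML: its name, and indented under it one key for each argument. jog_arm: Moves the arm, as the interface text tells. Its arguments: {"type":"object","properties":{"plan":{"type":"array"},"grip":{"type":"number"},"squeeze":{"type":"number"}},"required":["plan"]}

```bash
mkdir -p pics; cat > h.py <<'E'
import numpy as np, cv2
from rig import env, vision, close_job, spotter
def cam(n):
    c=vision.camera_info(n); R=cv2.Rodrigues(np.array(c['rvec'],float))[0]; return c,R,np.array(c['tvec'],float).ravel()
def rays(n,uv):
    c,R,t=cam(n); uv=np.atleast_2d(np.array(uv,float))
    K=np.array([[c['fx'],0,c['cx']],[0,c['fy'],c['cy']],[0,0,1.]])
    s=cv2.undistortPoints(uv.reshape(-1,1,2),K,np.array([c['k1'],0,0,0.])).reshape(-1,2)
    return np.c_[s,np.ones(len(s))],R,t
def pts(n,uv,d):
    r,R,t=rays(n,uv); return (r*np.asarray(d).reshape(-1,1)-t)@R
def atz(n,uv,z):
    r,R,t=rays(n,uv); C=-R.T@t; w=r@R; return C+w*((z-C[2])/w[:,2:3])
def proj(n,P):
    c,R,t=cam(n); K=np.array([[c['fx'],0,c['cx']],[0,c['fy'],c['cy']],[0,0,1.]])
    return cv2.projectPoints(np.atleast_2d(np.array(P,float)),np.array(c['rvec'],float),t,K,np.array([c['k1'],0,0,0.]))[0].reshape(-1,2)
def snap(n,f):
    p,d=vision.get_image(n); cv2.imwrite('pics/'+f+'.png',cv2.cvtColor(p,cv2.COLOR_RGB2BGR)); np.save('pics/'+f+'.npy',d); return p,d
def maskpts(n,m,d):
    v,u=np.nonzero(m&(d>0)); return pts(n,np.c_[u,v],d[v,u])
E
python3 - <<'E'
from h import *
for n in ['scene','top','wrist']: snap(n,n+'0')
p,d=snap('top','top1')
for q in ['lid_grip','mill']:
    for r in spotter.trace('top',q)[:3]:
        P=maskpts('top',r['pixels'],d); print(q,r['score'],r['rect'],P.min(0),P.max(0),np.median(P,0))
s=env.observe(); print(s['time_s'],s['position'],s['ft_force'],s['wrist_torque'],s['grip_width']); print(s['tool_rot'])
E
```

```text
lid_grip 0.82 [305.6, 243.9, 343.1, 283.1] [ 0.42308759 -0.08200638 -0.00132212] [0.51519851 0.01271738 0.06436984] [ 0.46996846 -0.0319768   0.02219898]
lid_grip 0.15 [379.4, 207.4, 449.5, 256.4] [ 0.48691416 -0.3526107  -0.00264828] [ 0.61134795 -0.18184842  0.14534865] [ 0.54607058 -0.22228629  0.1209364 ]
mill 0.83 [379.4, 208.1, 448.0, 257.2] [ 0.48359489 -0.35203267 -0.00264828] [ 0.60949328 -0.18184842  0.14534865] [ 0.54482742 -0.22178309  0.12283894]
0.3 [0.24399606 0.49280085 0.23110305] [-0.63230246  0.37648757  0.50574468] [-0.00026678  0.00361614  0.0127112 ] 0.08519464216292096
[[-8.96168537e-01  4.43713701e-01 -3.24662306e-04]
 [ 4.43713808e-01  8.96168440e-01 -4.28257973e-04]
 [ 1.00928182e-04 -5.27848469e-04 -9.99999856e-01]]
```

View pics/top1.png

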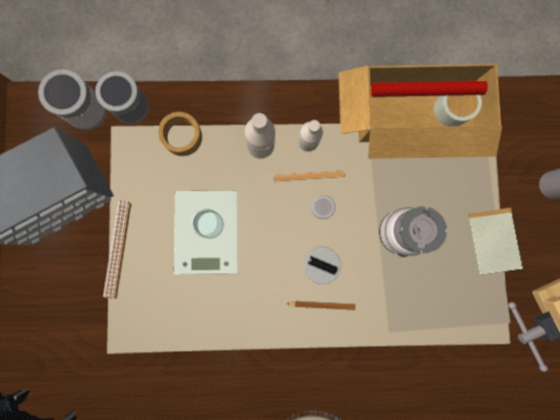

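View pics/scene0.png

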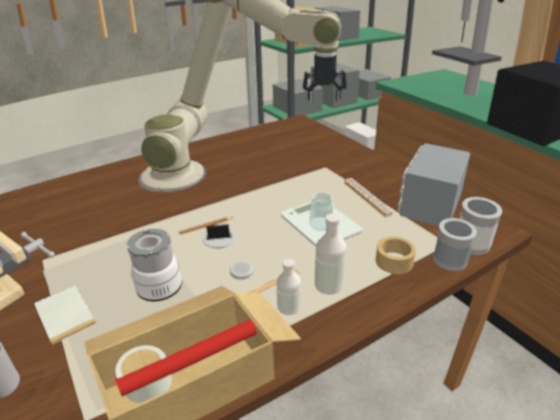

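```bash
python3 - <<'E'
from h import *
d=np.load('pics/top1.npy'); img=cv2.imread('pics/top1.png')
v,u=np.mgrid[0:420,0:560]; P=pts('top',np.c_[u.ravel(),v.ravel()],d.ravel()); ok=d.ravel()>0
near=ok&(np.hypot(P[:,0]-.47,P[:,1]+.032)<.06)
bar=P[near&(P[:,2]>.048)]; c=bar.mean(0); U,S,V=np.linalg.svd((bar-c)[:,:2]); print('bar',len(bar),c,V[0],np.degrees(np.arctan2(V[0,1],V[0,0])), bar.min(0),bar.max(0))
fl=P[near&(P[:,2]>.012)&(P[:,2]<.03)]; (x,y),r=cv2.minEnclosingCircle(fl[:,:2].astype(np.float32)); print('flange',x,y,r,np.median(fl[:,2]))
rim=P[ok&(np.hypot(P[:,0]-.545,P[:,1]+.225)<.08)&(P[:,2]>.13)]; (x,y),r=cv2.minEnclosingCircle(rim[:,:2].astype(np.float32)); print('rim',len(rim),x,y,r,np.median(rim[:,2]))
cr=np.vstack([cv2.resize(img[200:260,375:455],None,fx=7,fy=7,interpolation=2)]); cr2=cv2.resize(img[235:295,290:370],None,fx=7,fy=7,interpolation=2)
cv2.imwrite('pics/crop1.png',cr);cv2.imwrite('pics/crop2.png',cr2)
for n in ['scene','top','wrist']:
  c,R,t=cam(n); print(n,c['fx'],-R.T@t)
E
```

```text
bar 165 [ 0.46985052 -0.03214306  0.059156  ] [0.39848101 0.91717658] 66.51674648750668 [ 0.45346437 -0.06397065  0.0482795 ] [ 0.48701838 -0.00321704  0.06436984]
flange 0.46974897384643555 -0.03308200091123581 0.04597633704543114 0.021814490319590967
rim 1325 0.5475074648857117 -0.23872794210910797 0.05064297467470169 0.13972823305194057
scene 429.5627817640016 [ 1.37630326 -0.3941071   0.71905844]
top 392.706186720177 [0.51209006 0.10259993 0.9881215 ]
wrist 309.1281891464787 [0.18003444 0.52568622 0.37311349]
```

View pics/wrist0.png

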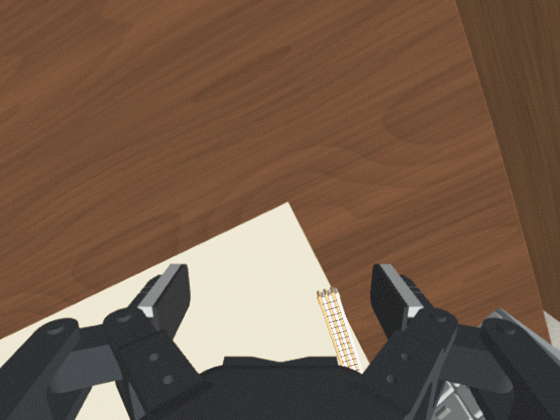

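The top picture shows the lid at about (323,265) with its bar, the mill at about (425,230), and the jar cap, scale, bottles and other things well clear. Next, the slot direction.

View pics/crop1.png

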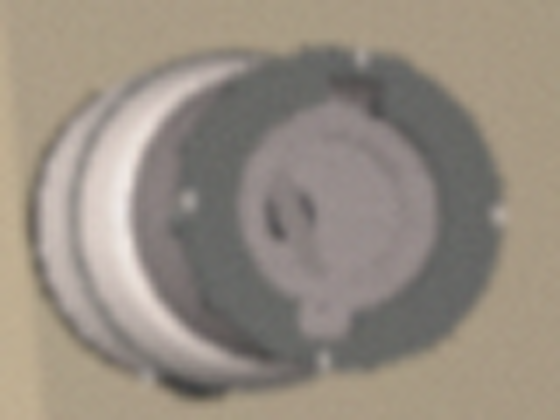

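```bash
python3 - <<'E'
from h import *
d=np.load('pics/top1.npy')
v,u=np.mgrid[0:420,0:560]; P=pts('top',np.c_[u.ravel(),v.ravel()],d.ravel()); ok=d.ravel()>0
# rectified view of the mouth at rim plane, 0.25mm/px
img=cv2.imread('pics/top1.png')
N=480; g=(np.arange(N)-N/2)*.00025
X,Y=np.meshgrid(.5475-g,-.2387-g,indexing='ij') # rows: x down decreasing ; cols: y decreasing
uv=proj('top',np.c_[X.ravel(),Y.ravel(),np.full(X.size,.140)]).reshape(N,N,2).astype(np.float32)
r=cv2.remap(img,uv[...,0],uv[...,1],cv2.INTER_CUBIC); cv2.imwrite('pics/rect1.png',r)
# low points radius 33..41 about center
m=ok&(np.hypot(P[:,0]-.5475,P[:,1]+.2387)<.049)
Q=P[m]; rr=np.hypot(Q[:,0]-.5475,Q[:,1]+.2387); a=np.degrees(np.arctan2(Q[:,1]+.2387,Q[:,0]-.5475))
s=(rr>.034)&(rr<.041)
for lo in range(-180,180,10):
    k=s&(a>=lo)&(a<lo+10); print(lo,k.sum(),np.round(np.percentile(Q[k,2],[10,50,90]),3) if k.any() else '')
E
```

```text
-180 9 [0.137 0.14  0.142]
-170 17 [0.089 0.138 0.141]
-160 19 [0.088 0.138 0.143]
-150 9 [0.129 0.141 0.142]
-140 11 [0.137 0.141 0.142]
-130 9 [0.14  0.14  0.142]
-120 13 [0.088 0.14  0.142]
-110 15 [0.087 0.136 0.141]
-100 17 [0.088 0.138 0.14 ]
-90 18 [0.087 0.115 0.142]
-80 19 [0.086 0.137 0.142]
-70 16 [0.087 0.14  0.142]
-60 13 [0.087 0.139 0.143]
-50 12 [0.139 0.14  0.141]
-40 10 [0.139 0.141 0.142]
-30 14 [0.09  0.136 0.142]
-20 2 [0.139 0.139 0.139]
-10 2 [0.14  0.141 0.141]
0 6 [0.139 0.14  0.142]
10 10 [0.139 0.141 0.142]
20 9 [0.14  0.141 0.143]
30 10 [0.139 0.141 0.143]
40 8 [0.14  0.141 0.143]
50 9 [0.139 0.141 0.142]
60 9 [0.14  0.142 0.143]
70 11 [0.14  0.141 0.142]
80 10 [0.139 0.141 0.142]
90 8 [0.14  0.142 0.142]
100 10 [0.14  0.141 0.142]
110 9 [0.138 0.14  0.142]
120 10 [0.138 0.141 0.142]
130 10 [0.138 0.139 0.141]
140 9 [0.139 0.141 0.144]
150 9 [0.14  0.141 0.142]
160 1 [0.137 0.137 0.137]
170 0
```

View pics/rect1.png

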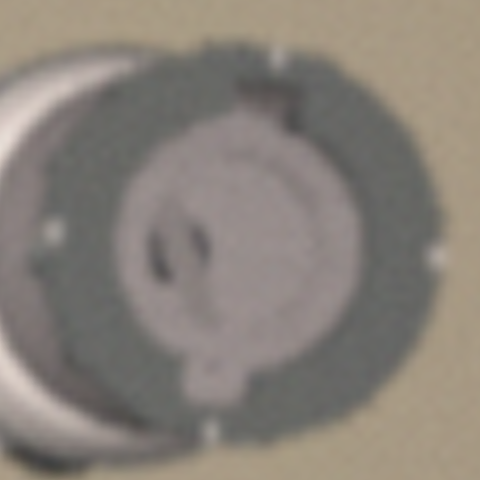

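```bash
cat >> h.py <<'E'
from scipy.spatial.transform import Rotation as Ro
def go(target,yaw=None,n=None,down=True):
    """rows from the measured pose to target position (TCP), yaw of tool x, straight down"""
    s=env.observe(); p=np.array(s['position']); R=np.array(s['tool_rot'])
    if yaw is None: yaw=np.degrees(np.arctan2(R[1,0],R[0,0]))
    a=np.radians(yaw); T=np.array([[np.cos(a),np.sin(a),0],[np.sin(a),-np.cos(a),0],[0,0,-1]])
    rv=Ro.from_matrix(R.T@T).as_rotvec(); D=np.array(target)-p
    k=int(np.ceil(max(np.linalg.norm(D)/.04,np.linalg.norm(rv)/.145,1))) if n is None else n
    out=[]
    Rc=R.copy(); pc=p.copy()
    for i in range(k):
        want=p+D*(i+1)/k
        sh=np.round(Rc.T@(want-pc)/.04,2); tr=np.round(rv/k/.15,2)
        out.append([float(x) for x in np.r_[sh,tr]]); pc=pc+Rc@sh*.04; Rc=Rc@Ro.from_rotvec(tr*.15).as_matrix()
    print(k,'rows; ends',pc.round(4)); 
    last=None
    for o in out: print(o)
def st():
    s=env.observe(); R=np.array(s['tool_rot']); print('t',round(s['time_s'],2),'p',np.round(s['position'],4),'yaw',round(np.degrees(np.arctan2(R[1,0],R[0,0])),2),'z',R[:,2].round(4),'F',np.round(s['ft_force'],1),'M',np.round(s['wrist_torque'],2),'w',round(s['grip_width'],4),'q',np.round(s['q'],1))
E
python3 - <<'E'
from h import *
go([.60,-.235,.25])
c,R,t=cam('wrist'); print((np.array(env.observe()['tool_rot']).T@R.T).round(3))
E
```

```text
21 rows; ends [ 0.6    -0.2351  0.2501]
[-0.76, -0.59, -0.02, -0.0, -0.0, 0.0]
[-0.77, -0.59, -0.02, -0.0, -0.0, 0.0]
[-0.76, -0.59, -0.03, -0.0, -0.0, 0.0]
[-0.77, -0.58, -0.02, -0.0, -0.0, 0.0]
[-0.76, -0.59, -0.02, -0.0, -0.0, 0.0]
[-0.77, -0.59, -0.02, -0.0, -0.0, 0.0]
[-0.76, -0.59, -0.03, -0.0, -0.0, 0.0]
[-0.76, -0.59, -0.02, -0.0, -0.0, 0.0]
[-0.77, -0.59, -0.02, -0.0, -0.0, 0.0]
[-0.76, -0.58, -0.02, -0.0, -0.0, 0.0]
[-0.77, -0.59, -0.02, -0.0, -0.0, 0.0]
[-0.76, -0.59, -0.03, -0.0, -0.0, 0.0]
[-0.77, -0.59, -0.02, -0.0, -0.0, 0.0]
[-0.76, -0.59, -0.02, -0.0, -0.0, 0.0]
[-0.76, -0.59, -0.02, -0.0, -0.0, 0.0]
[-0.77, -0.58, -0.03, -0.0, -0.0, 0.0]
[-0.76, -0.59, -0.02, -0.0, -0.0, 0.0]
[-0.77, -0.59, -0.02, -0.0, -0.0, 0.0]
[-0.76, -0.59, -0.02, -0.0, -0.0, 0.0]
[-0.77, -0.59, -0.03, -0.0, -0.0, 0.0]
[-0.76, -0.59, -0.02, -0.0, -0.0, 0.0]
[[-0.    -0.959 -0.283]
 [ 1.    -0.     0.   ]
 [-0.    -0.283  0.959]]
```

Request:
jog_arm:
  plan:
    - [[-0.76,-0.59,-0.03,0,0,0],[-0.76,-0.59,-0.03,0,0,0],[-0.76,-0.59,-0.03,0,0,0],[-0.76,-0.59,-0.03,0,0,0],[-0.76,-0.59,-0.03,0,0,0],[-0.76,-0.59,-0.03,0,0,0],[-0.76,-0.59,-0.03,0,0,0],[-0.76,-0.59,-0.03,0,0,0],[-0.76,-0.59,-0.03,0,0,0],[-0.76,-0.59,-0.03,0,0,0]]
  grip: 1

```text
time_s: 1.3
position: [0.4122, 0.145, 0.2435]
tool_rot: [[-0.896, 0.444, 0.0], [0.444, 0.896, 0.0], [-0.0, 0.0, -1.0]]
ft_force: [0.7, -0.0, 1.0]
grip_width: 0.0856
```

Request:
jog_arm:
  plan:
    - [[-0.76,-0.59,-0.03,0,0,0],[-0.76,-0.59,-0.03,0,0,0],[-0.76,-0.59,-0.03,0,0,0],[-0.76,-0.59,-0.03,0,0,0],[-0.76,-0.59,-0.03,0,0,0],[-0.76,-0.59,-0.03,0,0,0],[-0.76,-0.59,-0.03,0,0,0],[-0.76,-0.59,-0.03,0,0,0],[-0.76,-0.59,-0.03,0,0,0],[0,0,0,0,0,0]]

```text
time_s: 2.3
position: [0.5637, -0.1692, 0.253]
tool_rot: [[-0.895, 0.447, -0.001], [0.447, 0.895, -0.0], [0.0, -0.001, -1.0]]
ft_force: [-0.0, -0.1, -0.8]
grip_width: 0.0851
```

```bash
python3 - <<'E'
from h import *
st(); snap('wrist','w1'); st()
E
```

```text
t 2.3 p [ 0.5637 -0.1692  0.253 ] yaw 153.45 z [-5.e-04 -5.e-04 -1.e+00] F [-0.  -0.1 -0.8] M [0.04 0.04 0.01] w 0.0851 q [-28.2  25.   65.5  -0.   89.5 -91.6]
t 2.35 p [ 0.563  -0.1671  0.2532] yaw 153.52 z [-1.e-03  4.e-04 -1.e+00] F [-0.2  0.4  0.1] M [ 0.    0.   -0.01] w 0.0856 q [-28.1  24.9  65.7  -0.   89.5 -91.6]
```

View pics/w1.png

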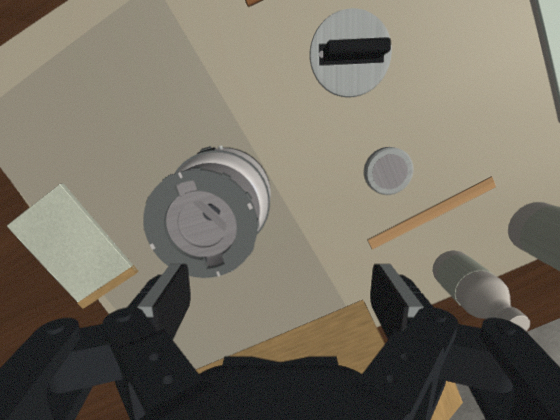

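The wrist view shows the mouth at about (200,222), with slots near (186,187) and (215,262), and the lid at (352,52). I'll measure both from this picture.

```bash
cat >> h.py <<'E'
def rectify(n,img,cx,cy,z,f,N=480,s=.00025):
    g=(np.arange(N)-N/2)*s
    X,Y=np.meshgrid(cx-g,cy-g,indexing='ij')
    uv=proj(n,np.c_[X.ravel(),Y.ravel(),np.full(X.size,z)]).reshape(N,N,2).astype(np.float32)
    r=cv2.remap(img,uv[...,0],uv[...,1],cv2.INTER_CUBIC); cv2.imwrite('pics/'+f+'.png',r); return r
E
python3 - <<'E'
from h import *
img,d=snap('wrist','w2'); img=img[...,::-1].copy(); st()
r=rectify('wrist',img,.5465,-.240,.140,'r_mill'); rectify('wrist',img,.4697,-.0325,.021,'r_lid')
P=maskpts('wrist',np.ones(d.shape,bool),d)
rim=P[(np.hypot(P[:,0]-.5465,P[:,1]+.24)<.075)&(abs(P[:,2]-.14)<.008)]; (x,y),rr=cv2.minEnclosingCircle(rim[:,:2].astype(np.float32)); print('rim',len(rim),x,y,rr,np.median(rim[:,2]), np.percentile(rim[:,:2],[.5,99.5],axis=0).mean(0))
near=np.hypot(P[:,0]-.47,P[:,1]+.0325)<.065
bar=P[near&(P[:,2]>.052)]; print('bar',cv2.minAreaRect(bar[:,:2].astype(np.float32)*1000),np.median(bar[:,2]))
fl=P[near&(abs(P[:,2]-.021)<.005)]; print('fl',cv2.minEnclosingCircle(fl[:,:2].astype(np.float32)),np.median(fl[:,2]))
E
```

```text
t 2.4 p [ 0.5626 -0.1657  0.2536] yaw 153.59 z [-9.e-04  6.e-04 -1.e+00] F [ 0.3 -0.5 -0.6] M [0.01 0.02 0.03] w 0.0856 q [-28.   24.8  65.8   0.   89.5 -91.6]
rim 7393 0.5471135973930359 -0.23709669709205627 0.05116148665547371 0.13931435304233558 [ 0.54684573 -0.23675197]
bar ((468.9194641113281, -32.541290283203125), (62.99774169921875, 14.609962463378906), 65.94084167480469) 0.05842689105958885
fl ((0.4692656099796295, -0.032242681831121445), 0.04626184701919556) 0.02077975707394808
```

View pics/r_mill.png

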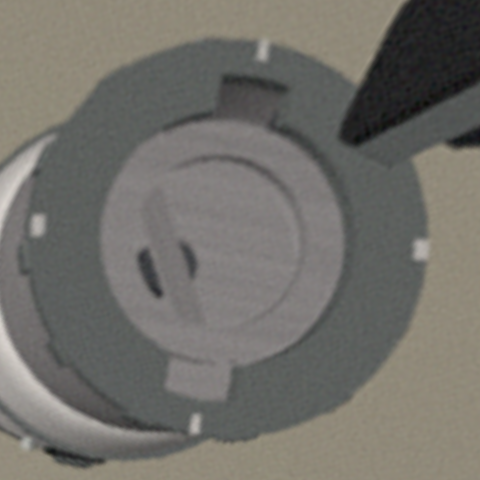

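View pics/r_lid.png

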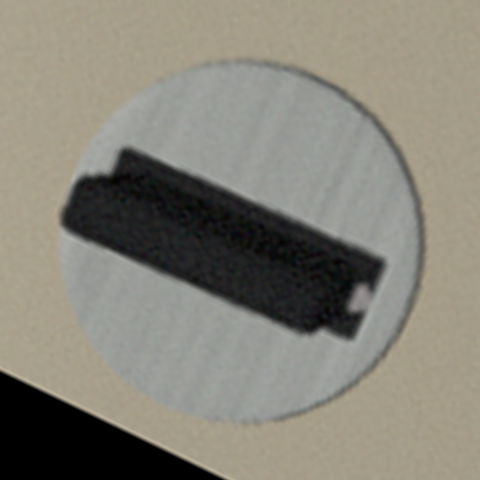

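```bash
python3 - <<'E'
from h import *
st(); snap('wrist','x'); img,d=snap('wrist','w3'); img=img[...,::-1].copy(); st()
r=rectify('wrist',img,.5465,-.240,.140,'r_mill2')
P=maskpts('wrist',np.ones(d.shape,bool),d)
rim=P[(np.hypot(P[:,0]-.5465,P[:,1]+.24)<.075)&(abs(P[:,2]-.14)<.008)]; (x,y),rr=cv2.minEnclosingCircle(rim[:,:2].astype(np.float32)); print('rim',len(rim),x,y,rr,np.median(rim[:,2]), np.percentile(rim[:,:2],[.5,99.5],axis=0).mean(0))
near=np.hypot(P[:,0]-.47,P[:,1]+.0325)<.065
bar=P[near&(P[:,2]>.052)]; print('bar',cv2.minAreaRect(bar[:,:2].astype(np.float32)*1000),np.median(bar[:,2]))
w=(r.min(2)>170).astype(np.uint8); n,l,s,c=cv2.connectedComponentsWithStats(w)
for i in range(1,n):
    if s[i,4]>40: print(s[i],c[i].round(1), (.5465-(c[i][1]-240)*.00025).round(4),(-.24-(c[i][0]-240)*.00025).round(4))
E
```

```text
t 2.4 p [ 0.5626 -0.1657  0.2536] yaw 153.59 z [-9.e-04  6.e-04 -1.e+00] F [ 0.3 -0.5 -0.6] M [0.01 0.02 0.03] w 0.0856 q [-28.   24.8  65.8   0.   89.5 -91.6]
t 2.5 p [ 0.5624 -0.1645  0.2542] yaw 153.69 z [-2.e-04  3.e-04 -1.e+00] F [-0.7 -0.8 -0.4] M [ 0.02 -0.01  0.07] w 0.0855 q [-27.9  24.7  65.9   0.   89.5 -91.6]
rim 7285 0.547187864780426 -0.23819920420646667 0.05109294131398201 0.13926709260936243 [ 0.54722425 -0.23767394]
bar ((469.4552001953125, -33.030311584472656), (64.11112213134766, 14.381012916564941), 66.50621795654297) 0.058230985490635497
[  0 152  39  86 951] [ 13.5 186.8] 0.5598 -0.1834
[   0  303   83  116 1395] [ 24.5 367.7] 0.5146 -0.1861
```

```bash
python3 - <<'E'
from h import *
st(); go([.4695,-.0327,.12],66.5)
E
```

```text
t 2.5 p [ 0.5624 -0.1645  0.2542] yaw 153.69 z [-2.e-04  3.e-04 -1.e+00] F [-0.7 -0.8 -0.4] M [ 0.02 -0.01  0.07] w 0.0855 q [-27.9  24.7  65.9   0.   89.5 -91.6]
11 rows; ends [ 0.4694 -0.0328  0.1198]
[0.32, 0.17, 0.31, -0.0, -0.0, 0.92]
[0.35, 0.13, 0.3, -0.0, -0.0, 0.92]
[0.35, 0.08, 0.31, -0.0, -0.0, 0.92]
[0.37, 0.03, 0.3, -0.0, -0.0, 0.92]
[0.37, -0.02, 0.31, -0.0, -0.0, 0.92]
[0.36, -0.06, 0.3, -0.0, -0.0, 0.92]
[0.34, -0.12, 0.31, -0.0, -0.0, 0.92]
[0.33, -0.17, 0.3, -0.0, -0.0, 0.92]
[0.3, -0.21, 0.31, -0.0, -0.0, 0.92]
[0.27, -0.25, 0.3, -0.0, -0.0, 0.92]
[0.23, -0.28, 0.31, -0.0, -0.0, 0.92]
```

Request:
jog_arm:
  plan:
    - [[0.32,0.17,0.31,0,0,0.92],[0.35,0.13,0.3,0,0,0.92],[0.35,0.08,0.31,0,0,0.92],[0.37,0.03,0.3,0,0,0.92],[0.37,-0.02,0.31,0,0,0.92],[0.36,-0.06,0.3,0,0,0.92],[0.34,-0.12,0.31,0,0,0.92],[0.33,-0.17,0.3,0,0,0.92],[0.3,-0.21,0.31,0,0,0.92],[0.27,-0.25,0.3,0,0,0.92]]

```text
time_s: 3.5
position: [0.4773, -0.044, 0.1322]
tool_rot: [[0.27, 0.963, 0.001], [0.963, -0.27, -0.0], [0.0, 0.001, -1.0]]
ft_force: [1.0, -0.4, -0.4]
grip_width: 0.0856
```

Request:
jog_arm:
  plan:
    - [[0.23,-0.28,0.31,0,0,0.92],[0,0,0,0,0,0],[0,0,0,0,0,0],[0,0,0,0,0,0]]

```text
time_s: 3.9
position: [0.4705, -0.0339, 0.1206]
tool_rot: [[0.393, 0.92, 0.002], [0.92, -0.393, -0.001], [0.0, 0.002, -1.0]]
ft_force: [0.2, -0.4, 0.1]
grip_width: 0.0854
```

```bash
python3 - <<'E'
from h import *
st(); snap('wrist','x'); img,d=snap('wrist','w4'); st()
P=maskpts('wrist',np.ones(d.shape,bool),d)
near=np.hypot(P[:,0]-.47,P[:,1]+.0325)<.04
bar=P[near&(abs(P[:,2]-.059)<.006)]; print('bar',len(bar),cv2.minAreaRect(bar[:,:2].astype(np.float32)*1000),np.median(bar[:,2]))
go([.4695,-.0327,.028],66.5)
E
```

```text
t 3.9 p [ 0.4705 -0.0339  0.1206] yaw 66.86 z [ 1.9e-03 -7.0e-04 -1.0e+00] F [ 0.2 -0.4  0.1] M [-0.   -0.   -0.04] w 0.0854 q [-18.5  21.   96.5  -0.   62.4   4.6]
t 4.0 p [ 0.4704 -0.034   0.1203] yaw 66.76 z [ 1.4e-03 -5.0e-04 -1.0e+00] F [-1.1  0.1 -0.2] M [-0.02 -0.01  0.01] w 0.0854 q [-18.6  21.1  96.5  -0.   62.4   4.7]
bar 1691 ((469.47003173828125, -32.69806671142578), (62.85088348388672, 13.9342679977417), 66.12940216064453) 0.058021180402384284
3 rows; ends [ 0.4693 -0.0327  0.0279]
[0.01, -0.01, 0.77, 0.0, -0.0, 0.01]
[0.0, -0.01, 0.77, 0.0, -0.0, 0.01]
[0.01, -0.02, 0.77, 0.0, -0.0, 0.01]
```

View pics/w4.png

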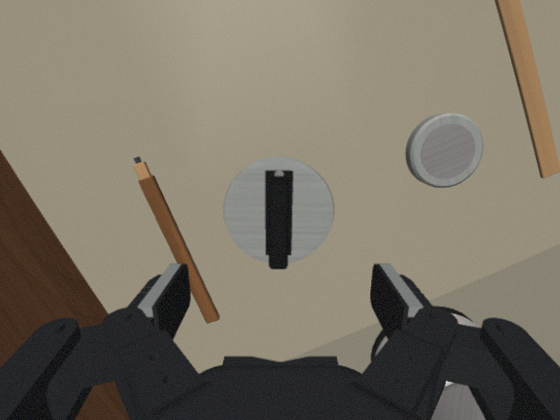

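Request:
jog_arm:
  plan:
    - [[0.01,-0.01,0.77,0,0,0.02],[0.01,-0.01,0.77,0,0,0.02],[0.01,-0.01,0.75,0,0,0.02],[0,0,0,0,0,0],[0,0,0,0,0,0],[0,0,0,0,0,0]]

```text
time_s: 4.6
position: [0.4701, -0.0324, 0.0296]
tool_rot: [[0.404, 0.915, 0.003], [0.915, -0.404, -0.001], [0.0, 0.003, -1.0]]
ft_force: [-0.0, 0.5, 0.4]
grip_width: 0.0854
```

```bash
python3 - <<'E'
from h import *
st(); go([.4695,-.0327,.028],66.4)
E
```

```text
t 4.6 p [ 0.4701 -0.0324  0.0296] yaw 66.18 z [ 2.6e-03 -9.0e-04 -1.0e+00] F [-0.   0.5  0.4] M [-0.01  0.   -0.06] w 0.0854 q [-18.4  29.4 102.6  -0.   47.9   5.4]
1 rows; ends [ 0.4696 -0.0326  0.028 ]
[-0.01, -0.01, 0.04, 0.02, -0.0, -0.03]
```

Request:
jog_arm:
  plan:
    - [[-0.01,-0.01,0.04,0.02,0,0],[0,0,0,0,0,0],[0,0,0,0,0,0],[0,0,0,0,0,0],[0,0,0,0,0,0],[0,0,0,0,0,0],[0,0,0,0,0,0],[0,0,0,0,0,0],[0,0,0,0,0,0],[0,0,0,0,0,0]]
  grip: -1
  squeeze: 120

```text
time_s: 5.6
position: [0.4687, -0.0322, 0.0269]
tool_rot: [[0.404, 0.915, -0.002], [0.915, -0.404, 0.001], [0.0, -0.002, -1.0]]
ft_force: [-1.1, 0.5, 5.1]
grip_width: 0.0125
```

Request:
jog_arm:
  plan:
    - [[0,0,0,0,0,0],[0,0,0,0,0,0],[0,0,0,0,0,0]]

```text
time_s: 5.9
position: [0.4687, -0.0322, 0.0269]
tool_rot: [[0.404, 0.915, -0.002], [0.915, -0.404, 0.001], [0.0, -0.002, -1.0]]
ft_force: [-1.0, 0.1, 5.7]
grip_width: 0.0124
```

Request:
jog_arm:
  plan:
    - [[0,0,-0.3,0,0,0],[0,0,-0.7,0,0,0],[0,0,-0.9,0,0,0],[0,0,-0.9,0,0,0],[0,0,-0.9,0,0,0],[0,0,-0.7,0,0,0],[0,0,-0.4,0,0,0],[0,0,0,0,0,0],[0,0,0,0,0,0]]

```text
time_s: 6.8
position: [0.4688, -0.0323, 0.2177]
tool_rot: [[0.404, 0.915, -0.004], [0.915, -0.404, 0.002], [-0.0, -0.004, -1.0]]
ft_force: [-1.1, 1.2, -1.7]
grip_width: 0.0119
```

```bash
python3 - <<'E'
from h import *
st(); img,d=snap('wrist','w5')
go([.5472,-.2380,.225],169.7)
E
```

```text
t 6.8 p [ 0.4688 -0.0323  0.2177] yaw 66.17 z [-0.0038  0.0016 -1.    ] F [-1.1  1.2 -1.7] M [ 0.03 -0.02  0.  ] w 0.0119 q [-18.4  14.5  87.7   0.   78.    5.4]
13 rows; ends [ 0.5473 -0.238   0.2249]
[-0.3, 0.3, -0.02, -0.0, -0.0, -0.93]
[-0.34, 0.25, -0.01, -0.0, -0.0, -0.93]
[-0.37, 0.2, -0.02, -0.0, -0.0, -0.93]
[-0.4, 0.15, -0.02, -0.0, -0.0, -0.93]
[-0.41, 0.1, -0.01, -0.0, -0.0, -0.93]
[-0.42, 0.03, -0.02, -0.0, -0.0, -0.93]
[-0.43, -0.02, -0.01, -0.0, -0.0, -0.93]
[-0.41, -0.08, -0.02, -0.0, -0.0, -0.93]
[-0.4, -0.14, -0.02, -0.0, -0.0, -0.93]
[-0.38, -0.2, -0.01, -0.0, -0.0, -0.93]
[-0.34, -0.24, -0.02, -0.0, -0.0, -0.93]
[-0.31, -0.29, -0.02, -0.0, -0.0, -0.93]
[-0.27, -0.33, -0.01, -0.0, -0.0, -0.93]
```

View pics/w5.png

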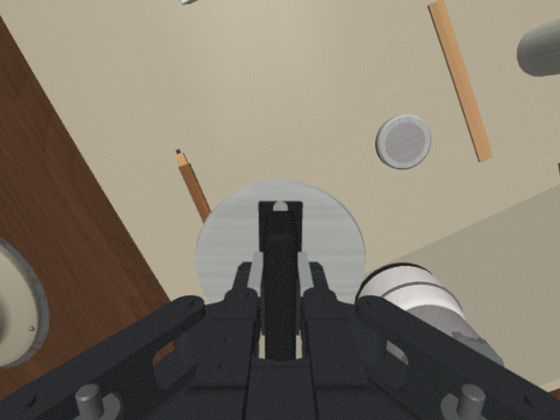

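```bash
cat >> h.py <<'E'
def flange(f,Nname):
    img=cv2.imread('pics/'+f+'.png'); d=np.load('pics/'+f+'.npy')
    s=env.observe(); p=np.array(s['position']); R=np.array(s['tool_rot'])
    v,u=np.mgrid[0:420,0:560]; P=pts('wrist',np.c_[u.ravel(),v.ravel()],d.ravel())
    T=(P-p)@R
    m=(abs(T[:,2]-.006)<.006)&(np.hypot(T[:,0],T[:,1])<.056)&(d.ravel()>0)
    mk=m.reshape(420,560)
    print('flange z tool',np.median(T[m,2]),m.sum())
    # boundary: refit known radius 45.5 to outermost points per angle
    a=np.arctan2(T[m,1],T[m,0]); r=np.hypot(T[m,0],T[m,1]); E=[]
    for k in np.arange(-np.pi,np.pi,np.radians(4)):
        j=(a>=k)&(a<k+np.radians(4))
        if j.sum()>5 and r[j].max()>.040: i=np.argsort(r[j])[-2]; E.append(T[m][j][i])
    E=np.array(E)
    from scipy.optimize import least_squares
    o=least_squares(lambda c:np.hypot(E[:,0]-c[0],E[:,1]-c[1])-c[2],[0,0,.0455],loss='soft_l1',f_scale=.001); print('centre tool',o.x,len(E),np.abs(o.fun).mean())
    return o.x
E
python3 - <<'E'
from h import *
flange('w5',0)
E
```

```text
flange z tool 0.006590346112817687 11777
centre tool [0.0002086  0.00014517 0.04488744] 62 0.0001811322665309873
```

Request:
jog_arm:
  plan:
    - [[-0.3,0.3,-0.02,0,0,-0.93],[-0.34,0.25,-0.02,0,0,-0.93],[-0.37,0.2,-0.02,0,0,-0.93],[-0.4,0.15,-0.02,0,0,-0.93],[-0.41,0.1,-0.02,0,0,-0.93],[-0.42,0.03,-0.02,0,0,-0.93],[-0.43,-0.02,-0.02,0,0,-0.93],[-0.41,-0.08,-0.02,0,0,-0.93],[-0.4,-0.14,-0.02,0,0,-0.93],[-0.38,-0.2,-0.02,0,0,-0.93]]

```text
time_s: 7.85
position: [0.5294, -0.1913, 0.2244]
tool_rot: [[-0.833, 0.553, -0.005], [0.553, 0.833, 0.003], [0.006, -0.001, -1.0]]
ft_force: [-0.3, 0.4, -0.9]
grip_width: 0.012
```

Request:
jog_arm:
  plan:
    - [[-0.34,-0.24,0,0,0,-0.93],[-0.31,-0.29,0,0,0,-0.93],[-0.27,-0.33,0,0,0,-0.93],[0,0,0,0,0,0],[0,0,0,0,0,0],[0,0,0,0,0,0],[0,0,0,0,0,0]]

```text
time_s: 8.55
position: [0.5476, -0.2374, 0.226]
tool_rot: [[-0.985, 0.173, -0.003], [0.173, 0.985, 0.002], [0.003, 0.001, -1.0]]
ft_force: [-0.1, -0.3, -1.1]
grip_width: 0.0126
```

```bash
python3 - <<'E'
from h import *
st(); img,d=snap('wrist','w6'); st(); flange('w6',0); snap('scene','s6')
rectify('wrist',img[...,::-1].copy(),.547,-.238,.140,'r6')
go([.547,-.238,.175],169.7)
E
```

```text
t 8.55 p [ 0.5476 -0.2374  0.226 ] yaw 170.03 z [-0.0031  0.0015 -1.    ] F [-0.1 -0.3 -1.1] M [-0.01 -0.03 -0.04] w 0.0126 q [ -34.8   26.9   66.9   -0.    86.4 -114.8]
t 8.6 p [ 0.5477 -0.2375  0.2261] yaw 170.04 z [-0.0029  0.0013 -1.    ] F [ 0.2  0.4 -0.2] M [ 0.01 -0.03 -0.  ] w 0.0121 q [ -34.8   26.9   66.9   -0.    86.4 -114.8]
flange z tool 0.006623809660535248 11785
centre tool [-0.00120632  0.00098839  0.04492108] 63 0.00019266700772896318
2 rows; ends [ 0.5472 -0.2379  0.175 ]
[0.01, -0.01, 0.64, 0.0, -0.01, 0.02]
[0.0, -0.0, 0.64, 0.0, -0.01, 0.02]
```

View pics/w6.png

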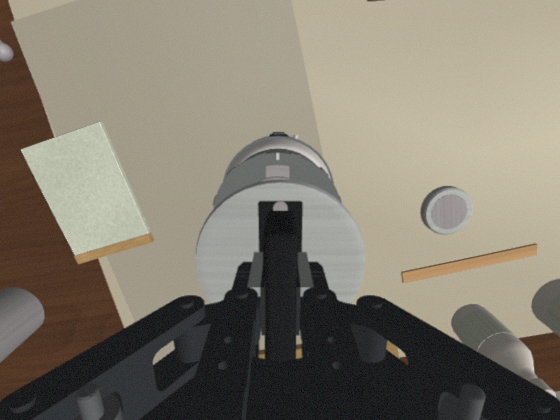

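View pics/s6.png

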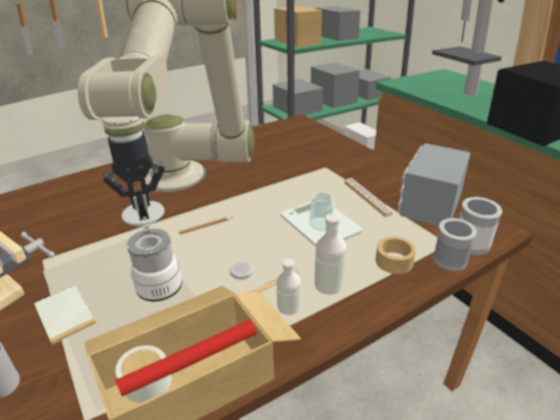

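```bash
python3 - <<'E'
from h import *
st()
img=cv2.imread('pics/w6.png'); cv2.imwrite('pics/c6.png',cv2.resize(img[130:210,210:350],None,fx=5.5,fy=5.5,interpolation=2))
s=env.observe(); p=np.array(s['position']);R=np.array(s['tool_rot'])
for r in (47.5,41):
    a=np.radians(169.7); W=np.array([.547+r/1e3*np.cos(a),-.238+r/1e3*np.sin(a),.14]); print(r,proj('wrist',W))
for uv in [(278,156),(277.5,166),(277.5,179)]:
    W=atz('wrist',[uv],.14)[0]; print(uv,W,((W-p)@R).round(4))
E
```

```text
t 8.65 p [ 0.5477 -0.2377  0.2262] yaw 170.06 z [-0.0027  0.0012 -1.    ] F [-0.8  0.1 -1.7] M [ 0.    0.03 -0.02] w 0.0125 q [ -34.8   26.9   66.8   -0.    86.4 -114.8]
47.5 [[278.24573725 154.78361608]]
41 [[278.20720637 163.69564215]]
(278, 156) [ 0.50110219 -0.22983776  0.14      ] [ 0.047  -0.0004  0.0863]
(277.5, 166) [ 0.50824104 -0.23147928  0.14      ] [ 0.0397 -0.0008  0.0863]
(277.5, 179) [ 0.51779145 -0.23317847  0.14      ] [ 0.03   -0.0008  0.0863]
```

View pics/c6.png

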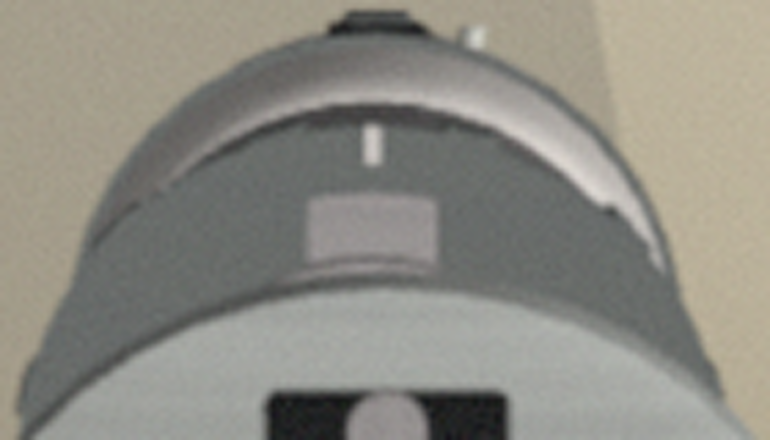

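Request:
jog_arm:
  plan:
    - [[0,0,0.5,0,-0.02,0.03],[0,0,0.5,0,0,0],[0,0,0.3,0,0,0],[0,0,0.1,0,0,0],[0,0,0,0,0,0],[0,0,0,0,0,0],[0,0,0,0,0,0]]

```text
time_s: 9.35
position: [0.5481, -0.2383, 0.1709]
tool_rot: [[-0.984, 0.177, 0.002], [0.177, 0.984, -0.0], [-0.002, 0.0, -1.0]]
ft_force: [0.5, -0.2, -1.4]
grip_width: 0.0124
```

```bash
python3 - <<'E'
from h import *
st(); img,d=snap('wrist','w7'); snap('scene','s7')
E
```

```text
t 9.35 p [ 0.5481 -0.2383  0.1709] yaw 169.81 z [ 1.5e-03 -3.0e-04 -1.0e+00] F [ 0.5 -0.2 -1.4] M [ 0.04 -0.06  0.  ] w 0.0124 q [ -34.9   29.2   72.2    0.    78.5 -114.7]
```

View pics/w7.png

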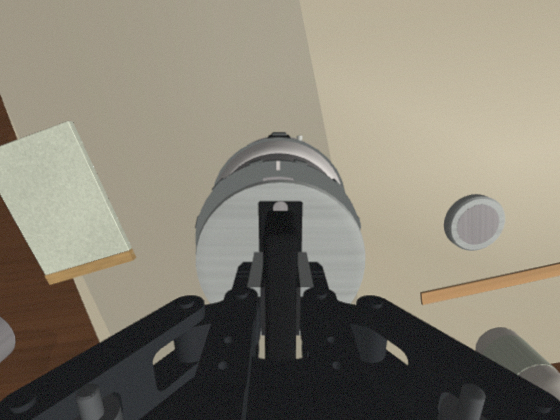

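```bash
python3 - <<'E'
from h import *
img=cv2.imread('pics/w7.png'); cv2.imwrite('pics/c7.png',cv2.resize(img[140:215,220:340],None,fx=6,fy=6,interpolation=2))
s=env.observe(); p=np.array(s['position']);R=np.array(s['tool_rot'])
for uv in [(278,160),(278,163),(278,166),(278,169),(278,178)]:
    W=atz('wrist',[uv],.14)[0]; print(uv,((W-p)@R).round(4))
E
```

```text
(278, 160) [ 0.0508 -0.0001  0.0306]
(278, 163) [ 0.0492 -0.0001  0.0306]
(278, 166) [ 0.0475 -0.0001  0.0306]
(278, 169) [ 0.0458 -0.0001  0.0306]
(278, 178) [ 0.0407 -0.0001  0.0306]
```

View pics/c7.png

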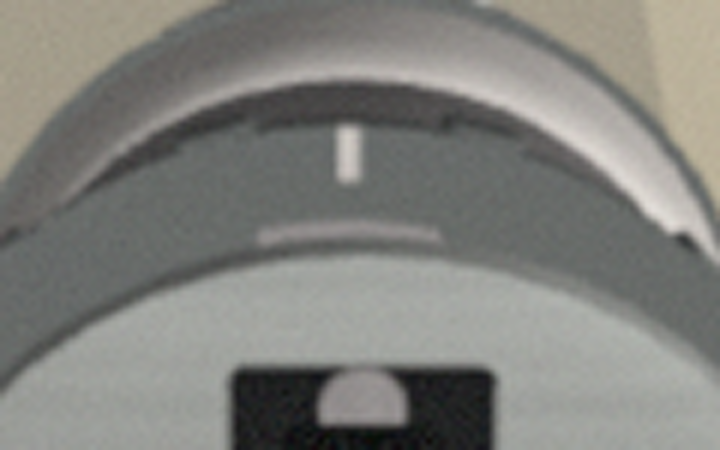

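Slot edge, tick and bar agree within about 0.5 mm in the picture (slot centre u≈278, bar u≈280). I'll lower slowly while watching the force.

Request:
jog_arm:
  plan:
    - [[0,0,0.05,0,0,0],[0,0,0.05,0,0,0],[0,0,0.05,0,0,0],[0,0,0.05,0,0,0],[0,0,0.05,0,0,0],[0,0,0,0,0,0],[0,0,0,0,0,0]]

```text
time_s: 10.15
position: [0.5476, -0.2386, 0.1603]
tool_rot: [[-0.984, 0.177, -0.0], [0.177, 0.984, -0.0], [0.0, -0.0, -1.0]]
ft_force: [-3.6, -2.9, 3.0]
grip_width: 0.0125
```

Request:
jog_arm:
  plan:
    - [[0,0,0.05,0,0,0],[0,0,0.05,0,0,0],[0,0,0,0,0,0],[0,0,0,0,0,0]]

```text
time_s: 10.55
position: [0.5475, -0.2386, 0.1563]
tool_rot: [[-0.984, 0.177, -0.0], [0.177, 0.984, -0.0], [0.0, -0.0, -1.0]]
ft_force: [-4.3, -2.4, 4.4]
grip_width: 0.0121
```

Request:
jog_arm:
  plan:
    - [[0.01,-0.01,0.05,0,0,0],[0,0,0.05,0,0,0],[0,0,0,0,0,0],[0,0,0,0,0,0]]

```text
time_s: 10.95
position: [0.5475, -0.2386, 0.1524]
tool_rot: [[-0.984, 0.177, 0.001], [0.177, 0.984, 0.0], [-0.001, 0.0, -1.0]]
ft_force: [-2.8, -1.8, 4.8]
grip_width: 0.0123
```

```bash
python3 - <<'E'
from h import *
st(); snap('scene','s8')
im=cv2.imread('pics/s8.png'); cv2.imwrite('pics/c8.png',cv2.resize(im[150:310,80:230],None,fx=3.7,fy=3.7,interpolation=2))
E
```

```text
t 10.95 p [ 0.5475 -0.2386  0.1524] yaw 169.81 z [ 9.e-04  1.e-04 -1.e+00] F [-2.8 -1.8  4.8] M [-0.37  0.4   0.02] w 0.0123 q [ -34.9   30.1   73.8    0.    76.  -114.7]
```

View pics/c8.png

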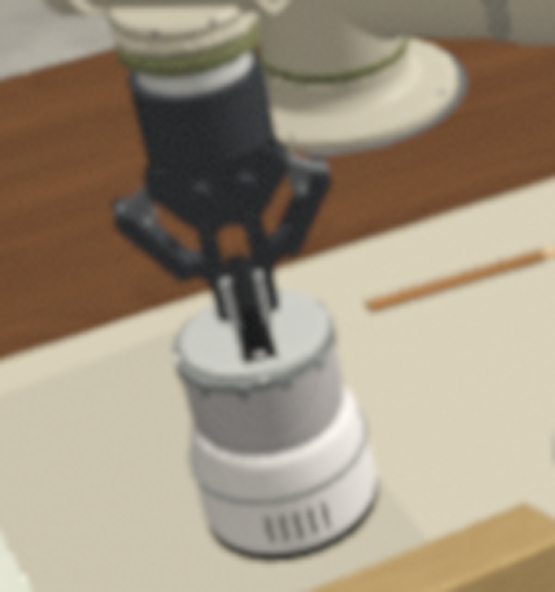

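Request:
jog_arm:
  plan:
    - [[0.01,0,0.025,0,0,0],[0,0,0,0,0,0],[0,0,0,0,0,0]]

```text
time_s: 11.3
position: [0.5475, -0.2386, 0.1519]
tool_rot: [[-0.984, 0.177, 0.002], [0.177, 0.984, -0.0], [-0.002, -0.0, -1.0]]
ft_force: [-2.6, -2.2, 8.6]
grip_width: 0.0124
```

Request:
jog_arm:
  plan:
    - [[0,0,0.02,0,0,0],[0,0,0,0,0,0],[0,0,0,0,0,0]]

```text
time_s: 11.6
position: [0.5475, -0.2386, 0.1519]
tool_rot: [[-0.984, 0.177, 0.003], [0.177, 0.984, -0.001], [-0.003, -0.0, -1.0]]
ft_force: [-4.4, -0.7, 13.7]
grip_width: 0.0123
```

Flush at TCP z 0.1519: the force now rises without travel. Turning clockwise.

Request:
jog_arm:
  plan:
    - [[0,0,0,0,0,0.4],[0,0,0,0,0,0.4],[0,0,0,0,0,0.4],[0,0,0,0,0,0.4],[0,0,0,0,0,0.4],[0,0,0,0,0,0]]

```text
time_s: 12.2
position: [0.5475, -0.2391, 0.1519]
tool_rot: [[-0.887, 0.461, 0.003], [0.461, 0.887, -0.002], [-0.003, -0.0, -1.0]]
ft_force: [-3.2, -4.1, 12.1]
grip_width: 0.0124
```

```bash
python3 - <<'E'
from h import *
st()
E
```

```text
t 12.2 p [ 0.5475 -0.2391  0.1519] yaw 152.54 z [ 0.0028 -0.0018 -1.    ] F [-3.2 -4.1 12.1] M [-0.36  0.71  0.05] w 0.0124 q [-34.9  30.1  73.9   0.   75.7 -97.5]
```

```bash
python3 - <<'E'
from h import *
snap('wrist','w9')
E
```

```text
(no output)
```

View pics/w9.png

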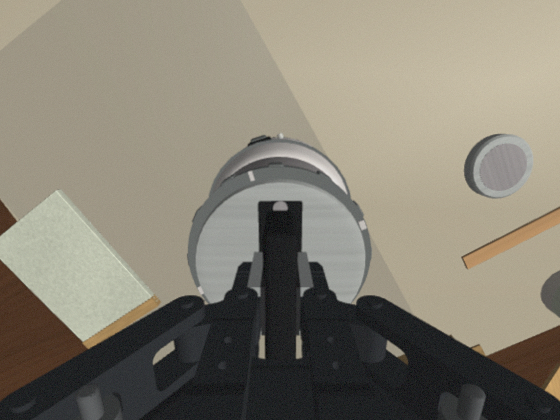

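The bar (u≈280) has turned with the gripper, the slot tick is now at (251,176), and the flange is flush. Continuing.

Request:
jog_arm:
  plan:
    - [[0,0,0,0,0,0.5],[0,0,0,0,0,0.5],[0,0,0,0,0,0.5],[0,0,0,0,0,0.5],[0,0,0,0,0,0.5],[0,0,0,0,0,0.5],[0,0,0,0,0,0.5],[0,0,0,0,0,0.5],[0,0,0,0,0,0]]

```text
time_s: 13.15
position: [0.5473, -0.2394, 0.1519]
tool_rot: [[-0.472, 0.882, 0.002], [0.882, 0.472, -0.002], [-0.003, 0.001, -1.0]]
ft_force: [-5.3, -4.3, 12.9]
grip_width: 0.0127
```

```bash
python3 - <<'E'
from h import *
st()
E
```

```text
t 13.15 p [ 0.5473 -0.2394  0.1519] yaw 118.14 z [ 0.0023 -0.0024 -1.    ] F [-5.3 -4.3 12.9] M [-0.57  0.91  0.16] w 0.0127 q [-35.   30.1  73.9  -0.   75.7 -63.1]
```

Request:
jog_arm:
  plan:
    - [[0,-0.02,0,0,0,0.5],[0,0,0,0,0,0.5],[0,0,0,0,0,0.5],[0,0,0,0,0,0.5],[0,0,0,0,0,0.5],[0,0,0,0,0,0.5],[0,0,0,0,0,0.4],[0,0,0,0,0,0.2],[0,0,0,0,0,0]]

```text
time_s: 14.05
position: [0.5471, -0.2395, 0.152]
tool_rot: [[0.047, 0.999, 0.003], [0.999, -0.047, -0.002], [-0.002, 0.004, -1.0]]
ft_force: [-1.5, -2.9, 11.5]
grip_width: 0.0124
```

```bash
python3 - <<'E'
from h import *
st()
E
```

```text
t 14.05 p [ 0.5471 -0.2395  0.152 ] yaw 87.3 z [ 0.0035 -0.0021 -1.    ] F [-1.5 -2.9 11.5] M [-0.36  0.53  0.31] w 0.0124 q [-35.   30.1  74.    0.   75.7 -32.3]
```

Request:
jog_arm:
  plan:
    - [[0,0,0.01,0,0,0.1],[0,0,0,0,0,0.1],[0,0,0,0,0,0.1],[0,0,0,0,0,0],[0,0,0,0,0,0]]

```text
time_s: 14.55
position: [0.5471, -0.2395, 0.1519]
tool_rot: [[0.091, 0.996, 0.004], [0.996, -0.091, -0.002], [-0.002, 0.004, -1.0]]
ft_force: [-1.8, -2.9, 15.1]
grip_width: 0.0123
```

```bash
python3 - <<'E'
from h import *
st()
E
```

```text
t 14.55 p [ 0.5471 -0.2395  0.1519] yaw 84.78 z [ 0.0038 -0.0024 -1.    ] F [-1.8 -2.9 15.1] M [-0.28  0.72  0.43] w 0.0123 q [-35.   30.1  74.    0.   75.6 -29.8]
```

Request:
jog_arm:
  plan:
    - [[0,0,0,0,0,0.1],[0,0,0,0,0,0.1],[0,0,0,0,0,0],[0,0,0,0,0,0]]

```text
time_s: 14.95
position: [0.5471, -0.2395, 0.1519]
tool_rot: [[0.119, 0.993, 0.004], [0.993, -0.119, -0.003], [-0.002, 0.004, -1.0]]
ft_force: [-2.7, -3.2, 14.2]
grip_width: 0.0123
```

```bash
python3 - <<'E'
from h import *
st(); snap('wrist','w10')
E
```

```text
t 14.95 p [ 0.5471 -0.2395  0.1519] yaw 83.15 z [ 0.0035 -0.0028 -1.    ] F [-2.7 -3.2 14.2] M [-0.3   0.72  1.3 ] w 0.0123 q [-35.   30.1  74.   -0.   75.6 -28.1]
```

View pics/w10.png

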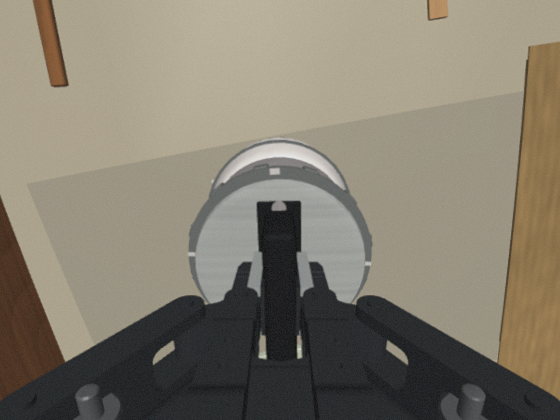

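Request:
jog_arm:
  plan:
    - [[0,0,0,0,0,0.02],[0,0,0,0,0,0],[0,0,0,0,0,0],[0,0,0,0,0,0],[0,0,0,0,0,0],[0,0,0,0,0,0],[0,0,0,0,0,0],[0,0,0,0,0,0],[0,0,0,0,0,0],[0,0,0,0,0,0]]

```text
time_s: 16.0
position: [0.5471, -0.2395, 0.1519]
tool_rot: [[0.122, 0.993, 0.003], [0.993, -0.122, -0.003], [-0.002, 0.004, -1.0]]
ft_force: [-1.8, -3.5, 15.1]
grip_width: 0.0125
```

```bash
python3 - <<'E'
from h import *
st(); p,d=snap('wrist','w11'); snap('top','t11'); snap('scene','s11'); st()
im=cv2.imread('pics/w11.png'); cv2.imwrite('pics/c11.png',cv2.resize(im[130:290,180:380],None,fx=4,fy=3.7,interpolation=2)[:600])
v,u=np.mgrid[0:420,0:560]; P=pts('wrist',np.c_[u.ravel(),v.ravel()],d.ravel()); r=np.hypot(P[:,0]-.547,P[:,1]+.239)
m=(r<.043)&(r>.02)&(abs(P[:,2]-.146)<.008); print('flange z',np.median(P[m,2]),m.sum()); A=np.c_[P[m,:2]-[.547,-.239],np.ones(m.sum())]; print('plane',np.linalg.lstsq(A,P[m,2],rcond=None)[0])
m=(r<.0495)&(r>.0465)&(abs(P[:,2]-.14)<.005); print('rim z',np.median(P[m,2]),m.sum())
E
```

```text
t 16.0 p [ 0.5471 -0.2395  0.1519] yaw 82.99 z [ 0.0035 -0.0028 -1.    ] F [-1.8 -3.5 15.1] M [-0.39  0.7   1.38] w 0.0125 q [-35.   30.1  74.   -0.   75.6 -28. ]
t 16.15 p [ 0.5471 -0.2395  0.1519] yaw 82.99 z [ 0.0035 -0.0028 -1.    ] F [-2.6 -4.1 14.8] M [-0.32  0.74  1.44] w 0.0123 q [-35.   30.1  74.   -0.   75.6 -28. ]
flange z 0.14541119049468826 9874
plane [0.00249387 0.01503159 0.14537531]
rim z 0.1394582819101145 1886
```

View pics/c11.png

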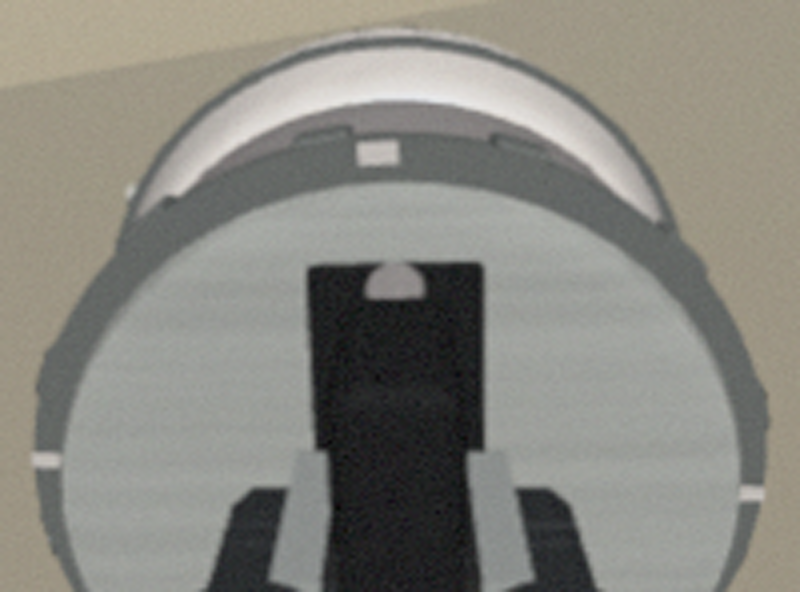

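View pics/s11.png

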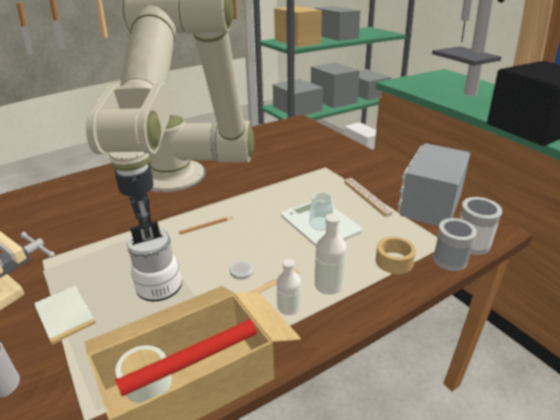

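```bash
python3 - <<'E'
from h import *
st(); d=np.load('pics/w11.npy')
v,u=np.mgrid[0:420,0:560]; P=pts('wrist',np.c_[u.ravel(),v.ravel()],d.ravel()); r=np.hypot(P[:,0]-.547,P[:,1]+.239)
def fit(m,n): A=np.c_[P[m,:2]-[.547,-.239],np.ones(m.sum())]; print(n,m.sum(),np.linalg.lstsq(A,P[m,2],rcond=None)[0].round(4))
ok=d.ravel()>0
fit(ok&(abs(P[:,2])<.004),'bench')
fit(ok&(r<.0495)&(r>.0465)&(abs(P[:,2]-.14)<.003),'rim'); fit((r<.043)&(r>.02)&(abs(P[:,2]-.146)<.004),'lid')
E
```

```text
t 16.15 p [ 0.5471 -0.2395  0.1519] yaw 82.99 z [ 0.0035 -0.0028 -1.    ] F [-2.6 -4.1 14.8] M [-0.32  0.74  1.44] w 0.0123 q [-35.   30.1  74.   -0.   75.6 -28. ]
bench 144147 [ 0.0004 -0.0002  0.0001]
rim 1885 [0.0008 0.0021 0.1394]
lid 9800 [0.0022 0.0125 0.1454]
```

```bash
python3 - <<'E'
from h import *
d=np.load('pics/w11.npy'); s=env.observe(); R=np.array(s['tool_rot']); p=np.array(s['position'])
v,u=np.mgrid[0:420,0:560]; P=pts('wrist',np.c_[u.ravel(),v.ravel()],d.ravel()); T=(P-p)@R; r=np.hypot(T[:,0],T[:,1]); ok=d.ravel()>0
for lo,hi in [(-.042,-.03),(-.03,-.02),(-.02,-.01),(-.01,.01),(.01,.02),(.02,.03),(.03,.042)]:
    for nm,q in(('x',T[:,0]),('y',T[:,1])):
        m=ok&(r<.043)&(q>lo)&(q<hi)&(abs(P[:,2]-.146)<.004)&((abs(T[:,1])>.014)|(T[:,0]>.036)); 
        if m.sum()>20: print(nm,lo,hi,m.sum(),np.median(P[m,2]).round(5))
E
```

```text
y -0.042 -0.03 1633 0.14528
x -0.03 -0.02 66 0.14503
y -0.03 -0.02 1530 0.14537
x -0.02 -0.01 725 0.14526
y -0.02 -0.01 891 0.14539
x -0.01 0.01 2956 0.14533
y -0.01 0.01 546 0.14528
x 0.01 0.02 1822 0.14541
y 0.01 0.02 883 0.14543
x 0.02 0.03 1558 0.14542
y 0.02 0.03 1481 0.14542
x 0.03 0.042 1483 0.1453
y 0.03 0.042 1618 0.1453
```

The lid is flat and flush: flange top 0.1454 against rim 0.1394 plus 6 mm. The torque is steady at the stop, so I'm handing in.

```bash
python3 - <<'E'
from h import *
st(); print(close_job()); st()
E
```

```text
t 16.15 p [ 0.5471 -0.2395  0.1519] yaw 82.99 z [ 0.0035 -0.0028 -1.    ] F [-2.6 -4.1 14.8] M [-0.32  0.74  1.44] w 0.0123 q [-35.   30.1  74.   -0.   75.6 -28. ]
the job is handed in; nothing more can be done
None
the job is handed in; nothing more can be done
```

The lid is on the mill, pressed flush and turned clockwise up to the stop. I handed the job in at 16.2 s with the lid still gripped at 120 N.

**What the last checks showed**
- **Flush:** the flange top measured 145.4 mm, which is the rim's 139.4 mm plus the 6 mm flange. It was level to about 0.4 mm, with about 15 N pressing it down.
- **At the stop:** the gripper turned about 86.8° from the slots. The wrist torque jumped from 0.43 to 1.3 N m near the end and then held at about 1.4 N m, well above the spring's 0.4 N m.
- **Other things:** in the last scene picture the bystanders look unmoved. I judged that by eye and did not measure each one.

**What disagreed**
- A first plane fit suggested the lid was tilted by about 0.7°. It went away when I left out the points near the bar, so I took it as a measuring error.
- The gripper turned about 2.6° further than the nominal 84.2°. I put that down to give in the pads and arm against the stop.
- A sideways force of about 4 to 5 N remained on the lid.

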